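# Slide the tea light along the tray rail into its corner pocket

## Task

On the wooden tray, use a fingertip to push the loose tea light straight back against the tray's back rail, then keep it against the rail and slide it along into the empty corner pocket (the one with the red felt spot) until it is fully home against the end wall. Only push it: do not lift it or tip it over, and leave the tea light that is already parked in the other pocket, the egg cup and the matchbox where they are.

Things in the scene. Friction and masses are not known exactly. Their poses are not given: they have to be found in the camera images.
- tray: Wooden tray, fixed, placed and turned differently each time (up to 0.25 rad). Origin: centre of its underside, at worktop height; x points away from the robot to the back rail, y along the rail to the left. Inside 170 mm deep (x -85 to 85 mm), 320 mm long (y -160 to 160 mm). Floor 8 mm, wall tops 26 mm above the worktop; walls 8 mm thick, faces straight and upright.
- rail (a point): Middle of the back rail's inner face at its top edge, 26 mm above the worktop (tray x = 85 mm, y = 0). The rail is the tray's far wall, 320 mm long inside.
- lip_left (a point): Inner end of the short wooden lip of the left corner pocket, at its top, 20 mm above the worktop (tray x = 38 mm, y = 142 mm). The lip is 10 mm thick (x 33 to 43 mm) and runs 18 mm to the end wall. Rail, end wall and lip form the pocket: 42 mm wide, entered only along the rail.
- lip_right (a point): The same for the right corner pocket, the mirror image of the left (tray x = 38 mm, y = -142 mm).
- felt: Thin red felt spot, 34 mm across, flat on the tray floor (fixed, has no effect on sliding), in the empty corner pocket, left or right. Its origin, 8 mm above the worktop, is where the centre of the tea light's underside lies when it touches rail and end wall: tray x = 65.5 mm, y = 140.5 or -140.5 mm. Axes parallel to the tray's.
- tea_light: The loose tea light: a round candle in a flat aluminium cup, 38 mm in diameter and 15 mm high, 16 to 28 g, standing upright in the middle part of the tray, away from both pockets. Origin: centre of its underside. Its smooth cup slides easily on the floor, the rail and a finger (friction about 0.3).
- parked_light: A second tea light just like it (38 mm in diameter, 15 mm high), already parked in the other corner pocket. Origin: centre of its underside. Leave it there.
- cup: Stoneware egg cup, loose, 48 mm across and 52 mm high, standing in one of the tray's two front corners (the side nearest the robot). Origin: centre of its underside. Leave it there.
- matches: Matchbox, loose, 36 x 54 x 15 mm, lying flat in the other front corner of the tray. Origin: centre of its underside. Leave it there.
Mind the look-alikes: they are no part of the job. Leave any blue or purple look-alike of the tea_light alone.

How it is judged:
On the way, in this order (a step that is already met when the one before it is completed fails the run):
1. the tea light stands against the back rail (within 4 mm), still short of the pockets (x of tea_light in the frame of tray above 0.0615 m and y of tea_light in the frame of tray between -0.1 and 0.1 m), for 0.1 s.
2. the tea light comes along the rail, still within 4 mm of it, to the mouth of the empty pocket (x of tea_light in the frame of tray above 0.0615 m and horizontal distance between tea_light and felt below 0.035 m), for 0.1 s.
At the end, for the whole second after the job is handed in: The tea light stands upright and at rest on the tray floor in the pocket with the felt spot, its centre within 5 mm of the fully home place (touching rail and end wall); the parked tea light is within 10 mm, the egg cup and the matchbox within 15 mm of where they stood (horizontal distance between tea_light and felt below 0.005 m and height (world z) of tea_light below 0.011 m and angle between tea_light's own z axis and vertical below 0.1 rad and linear speed of tea_light below 0.01 m/s and distance of parked_light from where it was at the start of the episode below 0.01 m and distance of each of cup, matches from where it was at the start of the episode below 0.015 m).
It fails at once if the tea light is lifted or carried (its underside more than 8 mm off the tray floor) (height (world z) of tea_light above 0.016 m).
It fails at once if the tea light is tipped by more than 0.4 rad (angle between tea_light's own z axis and vertical above 0.4 rad).
It fails at once if the tea light is more than 8 mm off the rail in the last stretch before a pocket (more than 80 mm along the rail from the tray's middle) (x of tea_light in the frame of tray below 0.0575 m and (y of tea_light in the frame of tray above 0.08 m or y of tea_light in the frame of tray below -0.08 m)).
It fails at once if the parked tea light is moved (distance of parked_light from where it was at the start of the episode above 0.01 m).
It fails at once if the egg cup or the matchbox is moved (distance of any of cup, matches from where it was at the start of the episode above 0.015 m).
It also fails if it takes over 51 s, if anything falls off the work surface, if the arm or the gripper's body presses on something with over 40 N, if the wrist force passes 120 N, or if a joint passes its speed limit or range.

## Robot

A 7-joint arm with a two-finger parallel gripper is mounted at the origin on a cart in front of the work surface, level with it; the furniture and walls round the work are solid. World frame = base frame: x ahead of the robot, y to its left, z up, the work surface at z = 0. Lengths are in m, angles in rad, forces in N, time in s.
With the tool pointing down it reaches from about 0.4 to 0.9 m from the base axis. Payload 5.5 kg.
Tool frame: the origin (TCP) lies at the very end of the fingers, on their centre line; the grasp point (between the pads) lies grasp_offset behind it (grasp_offset is the distance from the TCP to the grasp point, in m); z points along the fingers, y is the direction in which the jaws open and shut (so a half turn about z gives the same grasp; the last joint's range is limited). The gripper opens to 85 mm and grips with 20 to 120 N. Pads are 22 mm wide; open, the fingers measure 114 mm over their backs; the gripper's body (76 mm by 85 mm) begins 54 mm behind the grasp point. The pads swing forward as they close: fully open they stand 13 mm farther back than shut.
Start: joints at [-0.86, 0.501, -0.427, 1.55, 0.221, 1.138, -0.21], TCP at [0.281, 0.586, 0.231] pointing down, gripper open.
Joint ranges: [-2.88, 2.88], [-0.31, 2.03], [-1.54, 1.56], [0.2, 2.42], [-1.41, 4.55], [0.19, 2.02], [-2.57, 2.57]. Speed limits (rad/s): [2.57, 2.57, 3.14, 3.14, 3.14, 3.14, 3.14].

## Interface

Orientations are given as a unit quaternion [w, x, y, z].
In Python, from plant import * gives the robot as it stands.
- The arm moves only by the shell command python3 -m creep 'ROWS'. ROWS is JSON, a list of rows, each a list of 5 numbers: the shift along the tool's x, y, z in m, then the turn about the tool's z in rad, then the finger opening in m, from 0 to 0.0854. In form: [[x, y, z, turn, jaw], ...]. A call has 1 to 20 rows; each row is the pose to reach, as a shift and turn from the pose measured when the call began, along the tool's axes at that moment; what a row does not reach only later rows make up. A row lasts 1/8 s, in which the tool goes at most 62.5 mm and 10.7 degrees, less where a joint would pass 70% of its speed; a pose out of reach is approached as far as the arm can. A call with a gripper value outside its range is refused whole. The fingers move at their own pace and stop on an object; the grip force is fixed at half the most. Time passes only in rows, so rows that repeat a pose let the fingers close. It gives the time, the measured TCP pose, the force and the opening at its end, in the units of the state.
- state(): the state, without advancing time (a new reading comes with each control period).
- camera(name): name is "scene" or "top" or "wrist"; returns a dict with "frame" (420x560x3 uint8, blue, green, red), "intrinsics" (3x3 intrinsics, pixels), "xyz" and "rotation" of the camera in the world; the wrist camera has in their place "tool_from_camera" (4x4, takes a point from camera to tool coordinates, whose origin is the TCP and whose axes are the flange's). Camera axes: x right, y down, z forward; pixel columns grow to the right and rows downward; lengths in m; the calibration is good to about 2 mm. A picture is of the moment at which its call begins: read the wrist's pose just before it. There is no depth.
- close_job(): hands the job in, once; it reports no verdict.
The state is a dict: "clock": time; "joints": joint angles; "joint_velocities": joint speeds; "effort": joint torques, N m; "eef_pos": TCP position; "eef_rot": TCP orientation; "ft_force": force on the tool from outside, world axes, zero at the start; "wrist_torque": the same for the moment, N m; "gripper_width": finger opening in m.
Only numpy, scipy, OpenCV 4.12 (cv2) and the standard library are available. Lean on these libraries where they do the work, as an engineer would, in place of code of your own. Each camera call takes 0.05 s, during which the arm holds its last target.

## Working session

There is one attempt and no reset: what is moved stays moved. The work goes in short steps, Python scripts to look and compute and a shell command to move; the robot and the scene stay as the last step left them, time stands still between calls to the robot, and variables do not carry over. Pictures are saved under pics/ and viewed, and the job is handed in when it is done.

```bash
ls; mkdir -p pics
python3 - <<'E'
from plant import *
import cv2
s=state();print({k:s[k] for k in("clock","eef_pos","eef_rot","ft_force","gripper_width")})
for n in("top","scene"):
    c=camera(n);cv2.imwrite(f"pics/{n}0.png",c["frame"]);print(n,c["intrinsics"],c["xyz"],c["rotation"])
E
```

```text
pics
{'clock': 0.0, 'eef_pos': array([0.28119735, 0.58525968, 0.23023572]), 'eef_rot': array([-2.41362758e-04,  2.22009428e-01,  9.75044024e-01, -9.52045698e-04]), 'ft_force': array([-0.06207542,  0.54640353, -0.17926561]), 'gripper_width': 0.08529536401551531}
top [[480.79052409   0.         292.79149679]
 [  0.         480.79052409 204.89200498]
 [  0.           0.           1.        ]] [0.42385501 0.02812208 0.88921591] [-0.06868249  0.70475523 -0.70298731  0.06642004]
scene [[495.5308342    0.         284.89178784]
 [  0.         495.5308342  210.71879677]
 [  0.           0.           1.        ]] [0.36239377 0.5425367  0.69179953] [ 0.067738   -0.19284477  0.9172741  -0.34180504]
```

View pics/top0.png

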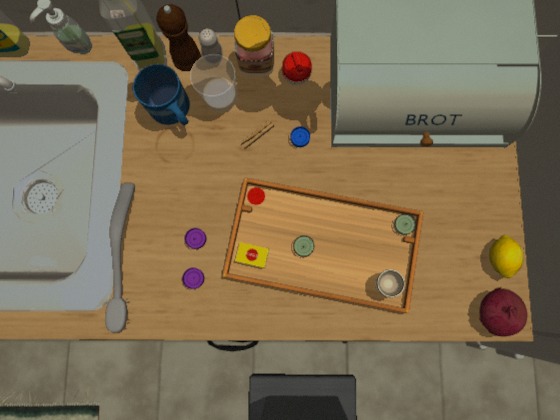

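View pics/scene0.png

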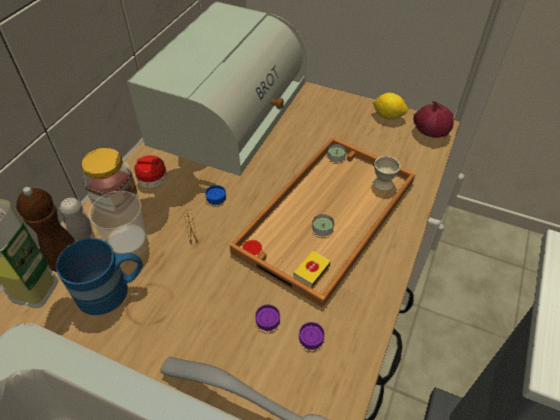

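The top view shows the loose tea light near (303,246), the felt at (256,196) in the left pocket, and the parked light at (404,224). The cup is at (390,285) and the matchbox at (252,255). Next I'll zoom in and measure them.

```bash
cat > h.py <<'E'
import numpy as np, cv2
from scipy.spatial.transform import Rotation as R
def ray(c,uv,z):
    q=c["rotation"]; q=np.asarray(q)
    M=R.from_quat([q[1],q[2],q[3],q[0]]).as_matrix() if q.size==4 else q
    K=np.asarray(c["intrinsics"]); d=M@np.linalg.solve(K,[uv[0],uv[1],1.]); o=np.asarray(c["xyz"])
    return o+d*(z-o[2])/d[2]
def blobs(c,lo,hi,z,box=None,amin=30):
    hsv=cv2.cvtColor(c["frame"],cv2.COLOR_BGR2HSV); m=cv2.inRange(hsv,np.array(lo),np.array(hi))
    if box: mm=np.zeros_like(m);x0,y0,x1,y1=box;mm[y0:y1,x0:x1]=255;m&=mm
    cs,_=cv2.findContours(m,cv2.RETR_EXTERNAL,cv2.CHAIN_APPROX_NONE)
    out=[]
    for k in cs:
        if cv2.contourArea(k)<amin: continue
        (u,v),r=cv2.minEnclosingCircle(k); M=cv2.moments(k)
        ce=(M["m10"]/M["m00"],M["m01"]/M["m00"])
        out.append((ce,(u,v),r,cv2.contourArea(k),ray(c,ce,z)))
    return out
E
python3 - <<'E'
from plant import *
from h import *
np.set_printoptions(precision=4,suppress=True)
c=camera("top")
f=c["frame"][170:320,210:440]; cv2.imwrite("pics/topz.png",cv2.resize(f,None,fx=3.4,fy=3.4,interpolation=cv2.INTER_CUBIC))
print("red");[print(b) for b in blobs(c,(0,200,120),(4,255,255),.008,(210,170,440,320))]
print("green");[print(b) for b in blobs(c,(45,25,60),(95,255,255),.023,(210,170,440,320))]
print(c["frame"][246,303],c["frame"][196,256])
E
```

```text
red
((255.79166666666666, 195.60416666666666), (255.88815307617188, 195.6447296142578), 8.319814682006836, 192.0, array([0.6121, 0.1006, 0.008 ]))
green
((303.4871794871795, 245.96814296814296), (303.4534912109375, 245.8488311767578), 9.474448204040527, 214.5, array([0.5162, 0.0116, 0.023 ]))
((404.0388548057259, 225.41717791411043), (404.5141906738281, 224.1170196533203), 9.457432746887207, 81.5, array([ 0.5541, -0.1713,  0.023 ]))
[50 73 65] [  9  17 171]
```

View pics/topz.png

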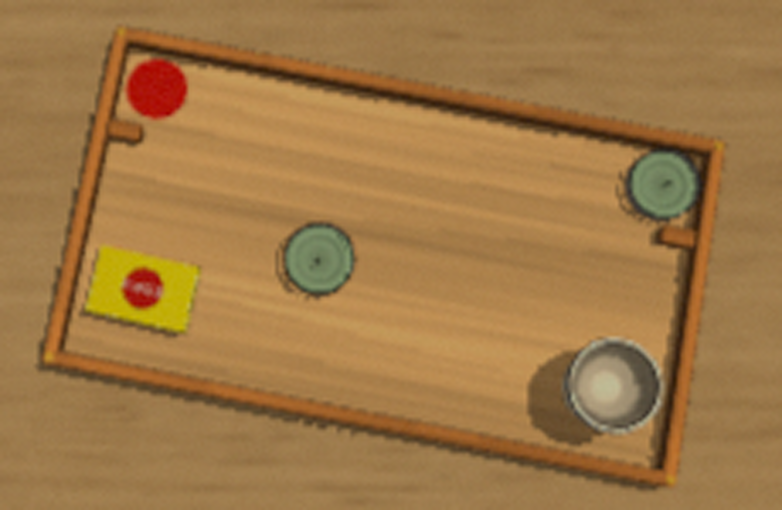

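Run:
```python
from plant import *
from h import *
np.set_printoptions(precision=4,suppress=True)
c=camera("top")
px=np.array([(121,32),(721,145),(672,482),(45,364)])/3.4+[210,170]-.35
W=np.array([ray(c,p,.026) for p in px]);print(W)
print([np.linalg.norm(W[i]-W[(i+1)%4]) for i in range(4)])
L=np.array([[.093,.168],[.093,-.168],[-.093,-.168],[-.093,.168]])
P=W[:,:2];pc=P.mean(0);Q=P-pc
th=np.arctan2((L[:,0]*Q[:,1]-L[:,1]*Q[:,0]).sum(),(L*Q).sum());print("fit",pc,th)
Rt=np.array([[np.cos(th),-np.sin(th)],[np.sin(th),np.cos(th)]])
print("res",Q-L@Rt.T)
felt=ray(c,(255.8,195.6),.008)[:2]; park=ray(c,np.array((662,184))/3.4+[210,170]-.35,.023)[:2];tea=ray(c,(303.45,245.9),.023)[:2]
for n,p in(("felt",felt),("park",park),("tea",tea)): print(n,p,(p-pc)@Rt)
# other view
c=camera("scene"); print([ (b[1],b[2],b[4]) for b in blobs(c,(45,25,60),(95,255,255),.023,(300,140,400,250))])
print([ (b[1],b[0],b[4]) for b in blobs(c,(0,200,80),(4,255,255),.008,(235,230,270,265))])
f=c["frame"][130:310,220:430]; cv2.imwrite("pics/scz.png",cv2.resize(f,None,fx=3.3,fy=3.3,interpolation=cv2.INTER_CUBIC))
w=camera("wrist");print(w["tool_from_camera"],w["intrinsics"])
print(state()["clock"])
```

```text
[[ 0.6395  0.1192  0.026 ]
 [ 0.5779 -0.2038  0.026 ]
 [ 0.4014 -0.1701  0.026 ]
 [ 0.4607  0.1551  0.026 ]]
[np.float64(0.32878926760610033), np.float64(0.17966170657639885), np.float64(0.33049243862609295), np.float64(0.1823585606776912)]
fit [ 0.5199 -0.0249] -0.1866665524686152
res [[-0.0029 -0.0038]
 [-0.0022  0.0035]
 [ 0.0041  0.0027]
 [ 0.0011 -0.0024]]
felt [0.6122 0.1006] [0.0674 0.1404]
park [ 0.5571 -0.172 ] [ 0.0639 -0.1376]
tea [0.5163 0.0117] [-0.0103  0.0353]
[]
[((252.0, 246.5), (252.3805128205128, 246.75384615384615), array([0.612 , 0.0972, 0.008 ]))]
[[-0.0004 -0.963  -0.2695  0.068 ]
 [ 1.     -0.0004 -0.0002  0.0006]
 [ 0.0001 -0.2695  0.963  -0.1415]
 [ 0.      0.      0.      1.    ]] [[311.827    0.     283.2771]
 [  0.     311.827  209.6373]
 [  0.       0.       1.    ]]
0.3
```

View pics/scz.png

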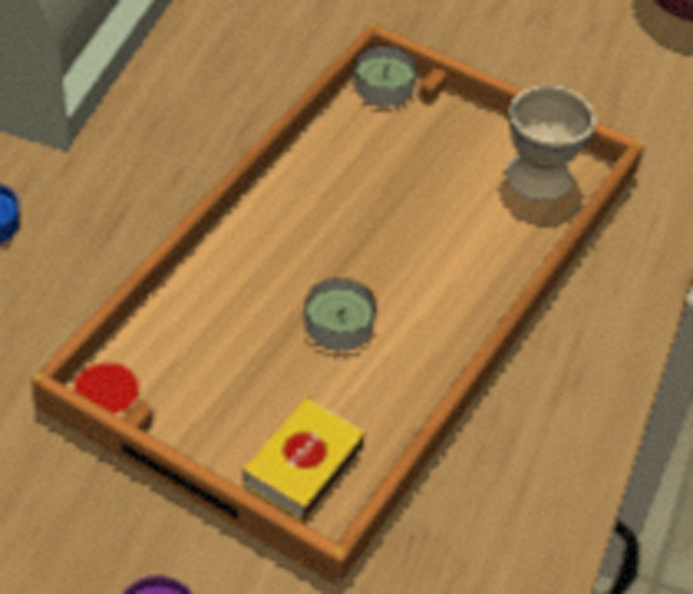

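The tray centre is about (0.520, -0.025) with yaw -0.187. The felt and parked light come out within 2–3 mm of nominal in the tray frame. I'll move above the start point with the jaws shut and the tool aligned to the tray, then refine with the wrist camera.

```bash
python3 -m creep '[[-0.04,-0.04,0,-0.03,0],[-0.08,-0.08,0,-0.06,0],[-0.12,-0.12,0,-0.09,0],[-0.16,-0.16,0,-0.12,0],[-0.20,-0.20,0,-0.15,0],[-0.24,-0.24,0,-0.18,0],[-0.28,-0.28,0,-0.21,0],[-0.32,-0.32,0,-0.24,0],[-0.36,-0.36,0,-0.265,0],[-0.40,-0.40,0.03,-0.265,0],[-0.42,-0.426,0.06,-0.265,0],[-0.42,-0.426,0.08,-0.265,0],[-0.42,-0.426,0.08,-0.265,0],[-0.42,-0.426,0.08,-0.265,0]]'
python3 - <<'E'
from plant import *
from h import *
np.set_printoptions(precision=4,suppress=True)
s=state();w=camera("wrist");cv2.imwrite("pics/w1.png",w["frame"]);print(s["eef_pos"],s["eef_rot"],s["clock"],s["ft_force"]); 
t=camera("top");cv2.imwrite("pics/top1.png",t["frame"])
try: print(grasp_offset)
except Exception as e: print(e)
E
```

```text
clock: 2.05
eef_pos: [0.476, 0.0205, 0.152]
eef_rot: [0.0, 0.091, 0.996, -0.0]
ft_force: [-0.2, 0.1, -0.6]
gripper_width: 0.0001
[0.476  0.0205 0.152 ] [ 0.0004  0.0907  0.9959 -0.0001] 2.05 [-0.1617  0.1106 -0.647 ]
0.0187
```

View pics/w1.png

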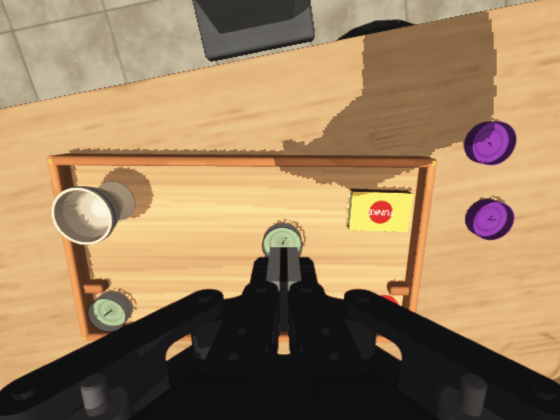

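The wrist view shows the shut fingertips at about (285,250) and the tea light near (283,242). The front wall corners are at (52,158) and (433,160), and the wall is parallel to the tool's y axis. I'll cast those points into the world.

```bash
cat >> h.py <<'E'
def wcam(s,w):
    q=s["eef_rot"];M=R.from_quat([q[1],q[2],q[3],q[0]]).as_matrix();T=w["tool_from_camera"]
    return dict(frame=w["frame"],intrinsics=w["intrinsics"],xyz=s["eef_pos"]+M@T[:3,3],rotation=M@T[:3,:3])
PC=np.array([.520,-.025]);TH=-.187
def tr(p,pc=PC,th=TH):
    Rt=np.array([[np.cos(th),-np.sin(th)],[np.sin(th),np.cos(th)]]);return (np.asarray(p)[:2]-pc)@Rt
E
python3 - <<'E'
from plant import *
from h import *
np.set_printoptions(precision=4,suppress=True)
s=state();w=wcam(s,camera("wrist"))
for n,p,z in(("FR",(52,158),.026),("FL",(433,160),.026),("lipR",(103,290),.02),("lipL",(390,291),.02),("tea",(282.5,241),.023),("park",(110.5,310),.023),("tipface",(285,250),.023)):
    W=ray(w,p,z);print(n,W,tr(W))
print("tcp",tr(s["eef_pos"]))
f=w["frame"][140:350,40:450]; cv2.imwrite("pics/w1z.png",cv2.resize(f,None,fx=1.9,fy=1.9,interpolation=cv2.INTER_CUBIC))
E
```

```text
FR [ 0.4029 -0.1659  0.026 ] [-0.0888 -0.1602]
FL [0.4634 0.1534 0.026 ] [-0.0888  0.1647]
lipR [ 0.5339 -0.1698  0.02  ] [ 0.0406 -0.1397]
lipL [0.586  0.1077 0.02  ] [0.0402 0.1426]
tea [0.514  0.0134 0.023 ] [-0.013   0.0366]
park [ 0.5552 -0.1677  0.023 ] [ 0.0611 -0.1337]
tipface [0.5233 0.0141 0.023 ] [-0.004  0.039]
tcp [-0.0514  0.0367]
```

View pics/w1z.png

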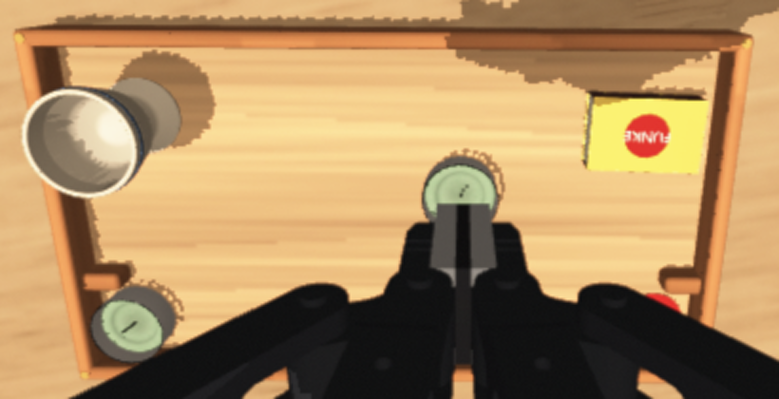

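View pics/top1.png

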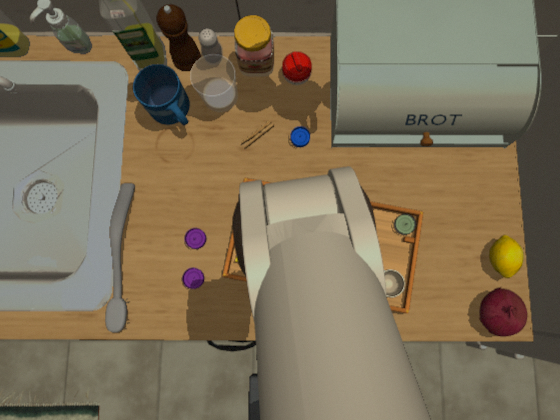

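```bash
python3 -m creep '[[0.005,0,0.04,0.005,0],[0.005,0,0.08,0.005,0],[0.005,0,0.11,0.005,0],[0.005,0,0.13,0.005,0],[0.005,0,0.139,0.005,0],[0.005,0,0.139,0.005,0],[0.005,0,0.139,0.005,0]]'
python3 - <<'E'
from plant import *
from h import *
np.set_printoptions(precision=4,suppress=True)
s=state();w=camera("wrist");cv2.imwrite("pics/w2.png",w["frame"]);print(s["eef_pos"],tr(s["eef_pos"]),s["eef_rot"],s["clock"],s["ft_force"])
t=camera("scene");cv2.imwrite("pics/s2.png",t["frame"])
E
```

```text
clock: 3.08
eef_pos: [0.4725, 0.0215, 0.0142]
eef_rot: [0.002, 0.093, 0.996, 0.0]
ft_force: [-0.9, -0.6, 0.7]
gripper_width: -0.0001
[0.4725 0.0215 0.0142] [-0.0553  0.0369] [0.0018 0.0931 0.9957 0.    ] 3.075 [-0.8971 -0.5904  0.7449]
```

View pics/w2.png

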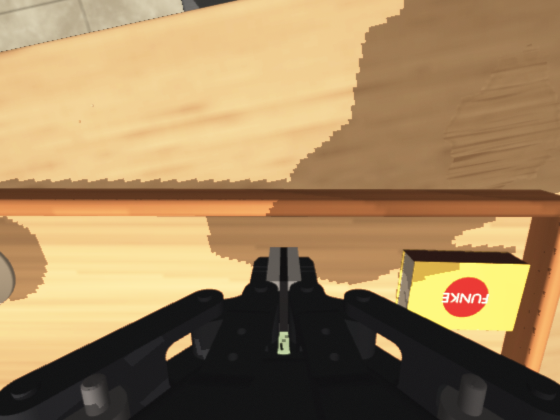

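View pics/s2.png

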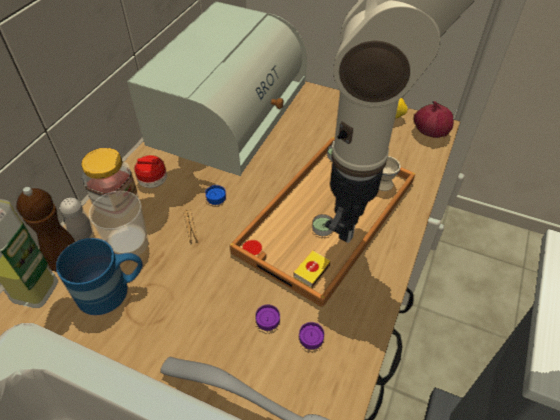

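The fingertip is in front of the tea light and clear of the matchbox and cup. Pushing straight back.

```bash
python3 -m creep '[[-0.008,0,0,0,0],[-0.016,0,0,0,0],[-0.024,0,0,0,0],[-0.032,0,0,0,0],[-0.04,0,0,0,0],[-0.048,0,0,0,0],[-0.056,0,0,0,0],[-0.063,0,0,0,0],[-0.070,0,0,0,0],[-0.076,0,0,0,0],[-0.080,0,0,0,0],[-0.082,0,0,0,0],[-0.082,0,0,0,0]]'
python3 - <<'E'
from plant import *
from h import *
np.set_printoptions(precision=4,suppress=True)
s=state();print(s["eef_pos"],tr(s["eef_pos"]),s["eef_rot"],s["clock"],s["ft_force"])
t=camera("scene");f=t["frame"][130:310,220:430]; cv2.imwrite("pics/s3.png",cv2.resize(f,None,fx=3.3,fy=3.3,interpolation=cv2.INTER_CUBIC))
E
```

```text
clock: 4.8
eef_pos: [0.553, 0.0062, 0.0145]
eef_rot: [0.002, 0.093, 0.996, 0.0]
ft_force: [-0.5, -0.5, -0.3]
gripper_width: -0.0003
[0.553  0.0062 0.0145] [0.0266 0.0368] [0.0018 0.0931 0.9957 0.    ] 4.8 [-0.4529 -0.4901 -0.3441]
```

View pics/s3.png

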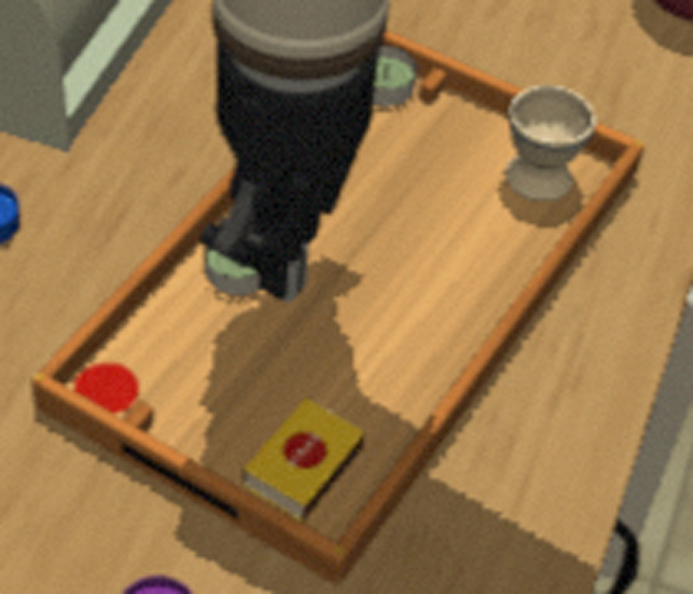

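```bash
python3 -m creep '[[-0.003,0,0,0,0],[-0.006,0,0,0,0],[-0.0075,0,0,0,0],[-0.0075,0,0,0,0]]'
```

```text
clock: 5.35
eef_pos: [0.5604, 0.0048, 0.0145]
eef_rot: [0.002, 0.093, 0.996, 0.0]
ft_force: [0.3, 0.6, 0.7]
gripper_width: 0.0004
```

```bash
python3 -m creep '[[-0.0015,0,0,0,0],[-0.0015,0,0,0,0]]';python3 -m creep '[[-0.0015,0,0,0,0],[-0.0015,0,0,0,0]]'
python3 - <<'E'
from plant import *
from h import *
np.set_printoptions(precision=4,suppress=True)
s=state();print(s["eef_pos"],tr(s["eef_pos"]),s["clock"],s["ft_force"])
t=camera("scene");f=t["frame"][180:290,225:365]; cv2.imwrite("pics/s4.png",cv2.resize(f,None,fx=5,fy=5,interpolation=cv2.INTER_CUBIC))
E
```

```text
clock: 5.6
eef_pos: [0.562, 0.0045, 0.0145]
eef_rot: [0.002, 0.093, 0.996, 0.0]
ft_force: [-0.3, 0.9, 0.6]
gripper_width: -0.0
clock: 5.85
eef_pos: [0.5636, 0.0042, 0.0145]
eef_rot: [0.002, 0.093, 0.996, 0.0]
ft_force: [-0.1, -0.4, 0.2]
gripper_width: -0.0003
[0.5636 0.0042 0.0145] [0.0374 0.0368] 5.85 [-0.1396 -0.4291  0.2355]
```

View pics/s4.png

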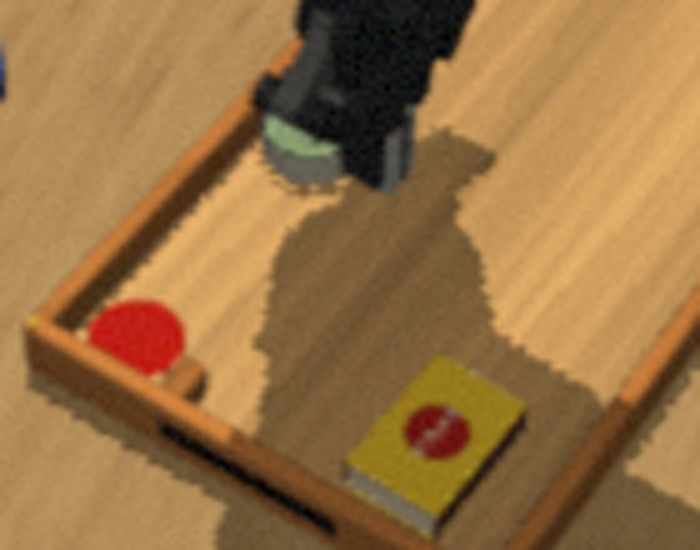

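```bash
for i in 1 2; do python3 -m creep '[[-0.0015,0,0,0,0],[-0.0015,0,0,0,0]]' | grep -E "pos|force"; done
```

```text
eef_pos: [0.565, 0.0039, 0.0145]
ft_force: [-0.8, -0.1, -0.6]
eef_pos: [0.5653, 0.0038, 0.0142]
ft_force: [-3.5, 1.3, 0.9]
```

It makes contact with the rail: 3.5 N builds up and the TCP stops. Now I'll back off and go round to the right side of the tea light.

```bash
python3 -m creep '[[0.01,0,0,0,0],[0.025,0,0,0,0],[0.035,0,0,0,0],[0.035,-0.015,0,0.05,0],[0.035,-0.035,0,0.1,0],[0.035,-0.048,0,0.15,0],[0.035,-0.048,0,0.15,0],[0.035,-0.048,0,0.15,0]]'
python3 - <<'E'
from plant import *
from h import *
np.set_printoptions(precision=4,suppress=True)
s=state();print(s["eef_pos"],tr(s["eef_pos"]),s["eef_rot"],s["clock"],s["ft_force"])
t=camera("scene");f=t["frame"][180:290,225:365]; cv2.imwrite("pics/s5.png",cv2.resize(f,None,fx=5,fy=5,interpolation=cv2.INTER_CUBIC))
E
```

```text
clock: 7.4
eef_pos: [0.5222, -0.0367, 0.0141]
eef_rot: [0.001, 0.167, 0.986, 0.0]
ft_force: [1.3, 0.1, 0.5]
gripper_width: 0.0
[ 0.5222 -0.0367  0.0141] [ 0.0044 -0.0111] [0.0008 0.1675 0.9859 0.0002] 7.4 [1.2998 0.1146 0.4712]
```

View pics/s5.png

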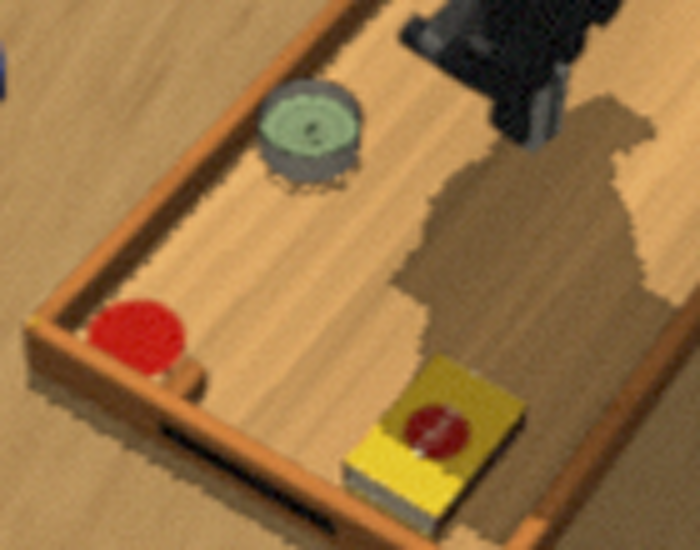

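The tea light stands against the rail, with its top centre near full-frame pixel (287,206). The finger is to its right. Next I'll bring the finger alongside the rail, behind the tea light.

```bash
python3 -m creep '[[-0.02,0.003,0,0,0],[-0.038,0.0057,0,0,0],[-0.05,0.0075,0,0,0],[-0.057,0.0085,0,0,0],[-0.057,0.0085,0,0,0],[-0.057,0.0085,0,0,0]]'
python3 - <<'E'
from plant import *
from h import *
np.set_printoptions(precision=4,suppress=True)
s=state();print(s["eef_pos"],tr(s["eef_pos"]),s["eef_rot"],s["clock"],s["ft_force"])
t=camera("scene");f=t["frame"][180:290,225:365]; cv2.imwrite("pics/s6.png",cv2.resize(f,None,fx=5,fy=5,interpolation=cv2.INTER_CUBIC))
E
```

```text
clock: 8.2
eef_pos: [0.5781, -0.0468, 0.014]
eef_rot: [0.0, 0.167, 0.986, 0.0]
ft_force: [-0.1, -0.1, -0.0]
gripper_width: -0.0
[ 0.5781 -0.0468  0.014 ] [ 0.0611 -0.0107] [0.0002 0.167  0.986  0.0002] 8.2 [-0.132  -0.1197 -0.0293]
```

View pics/s6.png

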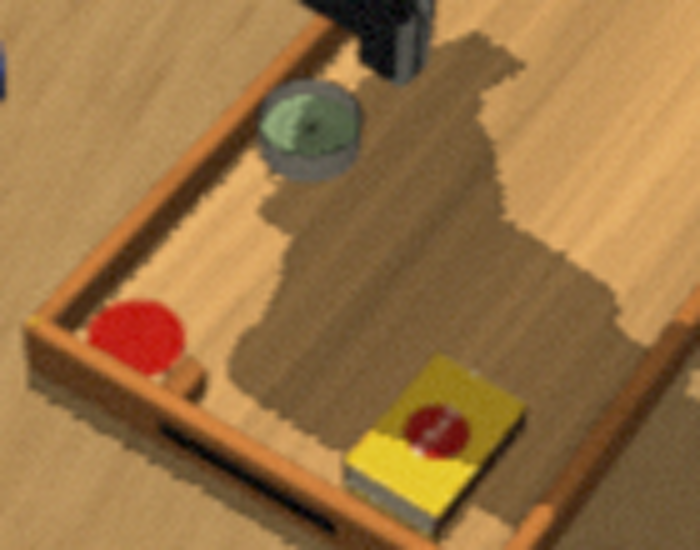

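```bash
python3 -m creep '[[0.0009,0.006,0,0,0],[0.0018,0.012,0,0,0],[0.0026,0.0175,0,0,0],[0.0034,0.023,0,0,0],[0.0042,0.028,0,0,0],[0.005,0.033,0,0,0],[0.0057,0.038,0,0,0],[0.0064,0.043,0,0,0],[0.007,0.047,0,0,0],[0.0073,0.049,0,0,0],[0.0073,0.049,0,0,0]]'
python3 - <<'E'
from plant import *
from h import *
np.set_printoptions(precision=4,suppress=True)
s=state();print(s["eef_pos"],tr(s["eef_pos"]),s["eef_rot"],s["clock"],s["ft_force"])
t=camera("scene");f=t["frame"][180:290,225:365]; cv2.imwrite("pics/s7.png",cv2.resize(f,None,fx=5,fy=5,interpolation=cv2.INTER_CUBIC))
E
```

```text
clock: 9.62
eef_pos: [0.5874, 0.002, 0.0141]
eef_rot: [0.0, 0.167, 0.986, 0.0]
ft_force: [-1.2, -0.4, 0.2]
gripper_width: 0.0001
[0.5874 0.002  0.0141] [0.0612 0.039 ] [0.0003 0.1669 0.986  0.0002] 9.625 [-1.2375 -0.4166  0.2215]
```

View pics/s7.png

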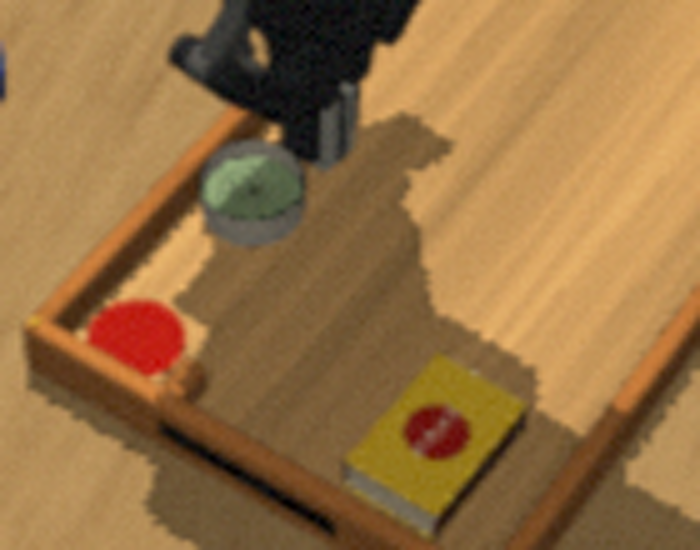

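Run:
```python
from plant import *
from h import *
np.set_printoptions(precision=4,suppress=True)
t=camera("scene")
d=ray(t,np.array((252,191))/5+[225,180],.021);fe=ray(t,(252.4,246.75),.008)
print(tr(d),tr(fe),tr(d)-tr(fe))
d=ray(t,np.array((310,129))/5+[225,180],.021);print(tr(d))
```

```text
[0.0655 0.0713] [0.0676 0.1372] [-0.0021 -0.0658]
[0.065  0.0356]
```

The tea light is still touching the rail (tray x about 65.5, y about 71). It has about 66 mm to go, so I'll push 50 mm and then look.

```bash
python3 -m creep '[[0.0006,0.004,0,0,0],[0.0013,0.009,0,0,0],[0.0021,0.014,0,0,0],[0.0028,0.019,0,0,0],[0.0036,0.024,0,0,0],[0.0043,0.029,0,0,0],[0.005,0.034,0,0,0],[0.0058,0.039,0,0,0],[0.0065,0.044,0,0,0],[0.0071,0.048,0,0,0],[0.0074,0.05,0,0,0],[0.0074,0.05,0,0,0]]'
python3 - <<'E'
from plant import *
from h import *
np.set_printoptions(precision=4,suppress=True)
s=state();print(s["eef_pos"],tr(s["eef_pos"]),s["eef_rot"],s["clock"],s["ft_force"])
t=camera("scene");f=t["frame"][180:290,225:365]; cv2.imwrite("pics/s8.png",cv2.resize(f,None,fx=5,fy=5,interpolation=cv2.INTER_CUBIC))
E
```

```text
clock: 11.22
eef_pos: [0.5968, 0.0514, 0.0141]
eef_rot: [0.0, 0.167, 0.986, 0.0]
ft_force: [0.1, 0.1, -0.4]
gripper_width: 0.0001
[0.5968 0.0514 0.0141] [0.0613 0.0894] [0.0003 0.167  0.986  0.0002] 11.225 [ 0.1464  0.1314 -0.4248]
```

View pics/s8.png

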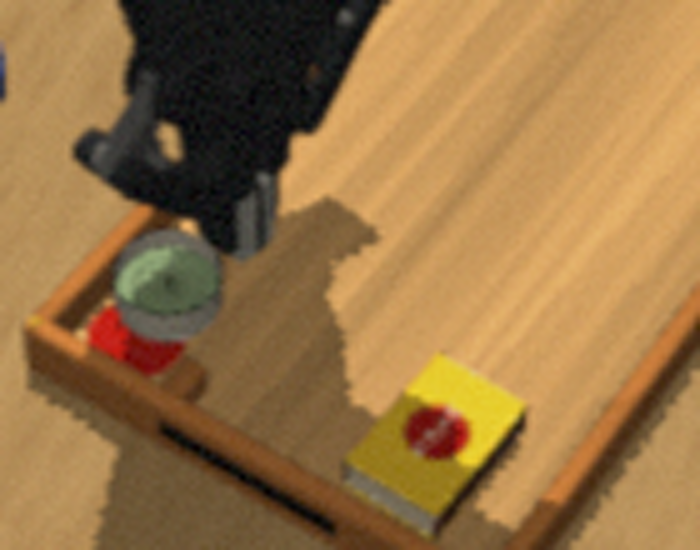

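The tea light is at the pocket mouth and still on the rail, with about 18 mm left.

```bash
python3 -m creep '[[0.0006,0.004,0,0,0],[0.0012,0.008,0,0,0],[0.0018,0.012,0,0,0],[0.0021,0.014,0,0,0],[0.0021,0.014,0,0,0]]' | grep -E "pos|force"; for i in 1 2; do python3 -m creep '[[0.0002,0.0015,0,0,0],[0.0002,0.0015,0,0,0]]' | grep -E "pos|force"; done
```

```text
eef_pos: [0.5994, 0.0654, 0.014]
ft_force: [0.0, -0.0, 0.6]
eef_pos: [0.5997, 0.067, 0.0141]
ft_force: [-0.2, 0.2, -0.6]
eef_pos: [0.6001, 0.0687, 0.0141]
ft_force: [0.5, 0.4, 0.3]
```

```bash
for i in 1 2; do python3 -m creep '[[0.0002,0.0015,0,0,0],[0.0002,0.0015,0,0,0]]' | grep -E "pos|force"; done;  python3 - <<'E'
from plant import *
from h import *
np.set_printoptions(precision=4,suppress=True)
s=state();print(tr(s["eef_pos"]),s["clock"])
t=camera("scene");f=t["frame"][180:290,225:365]; cv2.imwrite("pics/s9.png",cv2.resize(f,None,fx=5,fy=5,interpolation=cv2.INTER_CUBIC))
E
```

```text
eef_pos: [0.6004, 0.0704, 0.0141]
ft_force: [-0.1, 0.2, 0.2]
eef_pos: [0.6008, 0.0721, 0.0141]
ft_force: [-0.1, -0.8, 0.0]
[0.0613 0.1105] 12.9
```

View pics/s9.png

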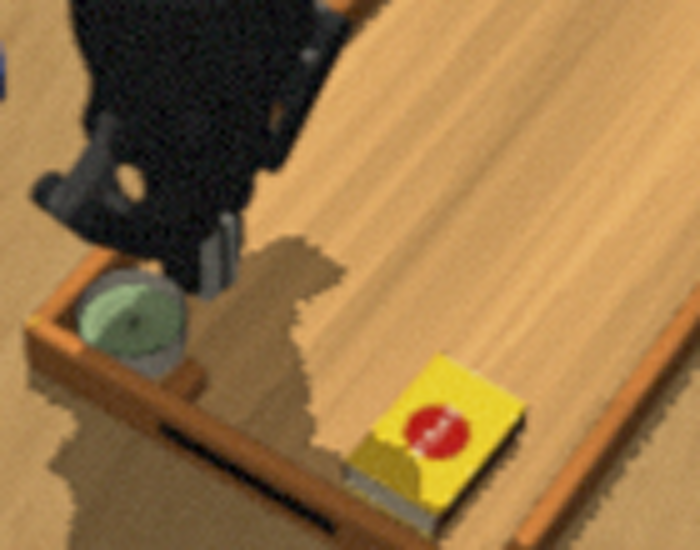

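```bash
for i in 1 2 3; do o=$(python3 -m creep '[[0.0002,0.0012,0,0,0],[0.0002,0.0012,0,0,0]]' | grep -E "pos|force"); echo "$o"; done
```

```text
eef_pos: [0.6008, 0.0728, 0.014]
ft_force: [0.0, -0.2, 0.0]
eef_pos: [0.6009, 0.0731, 0.014]
ft_force: [-0.2, -3.5, 1.0]
eef_pos: [0.6009, 0.0732, 0.0139]
ft_force: [-1.1, -6.1, 1.6]
```

It's blocked by the end wall: force climbs to 6 N and the TCP stops. I'll back off, lift clear and check.

```bash
python3 -m creep '[[0,-0.006,0,0,0],[0,-0.02,0,0,0],[0,-0.03,0,0,0],[0.005,-0.03,-0.03,0,0],[0.03,-0.03,-0.08,0,0],[0.08,-0.05,-0.14,0,0],[0.13,-0.07,-0.19,0,0],[0.16,-0.08,-0.22,0,0],[0.16,-0.08,-0.22,0,0]]' | grep -E "clock|pos|force"
python3 - <<'E'
from plant import *
from h import *
np.set_printoptions(precision=4,suppress=True)
t=camera("scene");f=t["frame"][180:290,225:365]; cv2.imwrite("pics/s10.png",cv2.resize(f,None,fx=5,fy=5,interpolation=cv2.INTER_CUBIC))
s=state();c=camera("wrist");cv2.imwrite("pics/w10.png",c["frame"])
t=camera("top");f=t["frame"][170:320,210:440]; cv2.imwrite("pics/t10.png",cv2.resize(f,None,fx=3.4,fy=3.4,interpolation=cv2.INTER_CUBIC))
E
```

```text
clock: 14.82
eef_pos: [0.4228, 0.0508, 0.2369]
ft_force: [1.4, -0.3, -0.2]
```

View pics/s10.png

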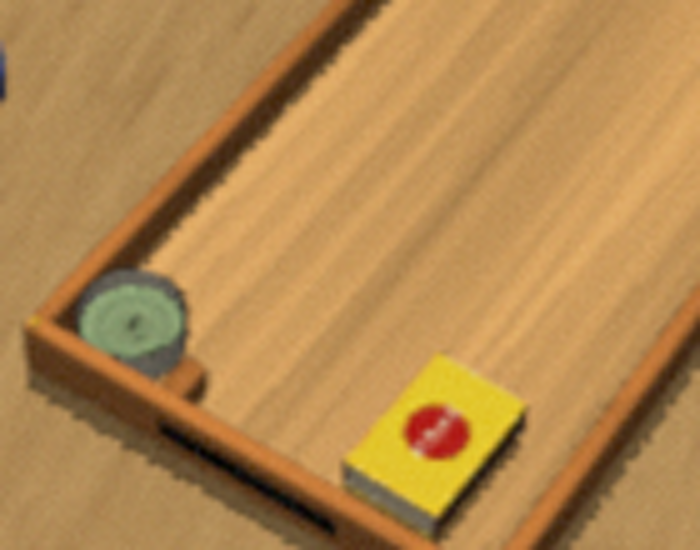

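View pics/w10.png

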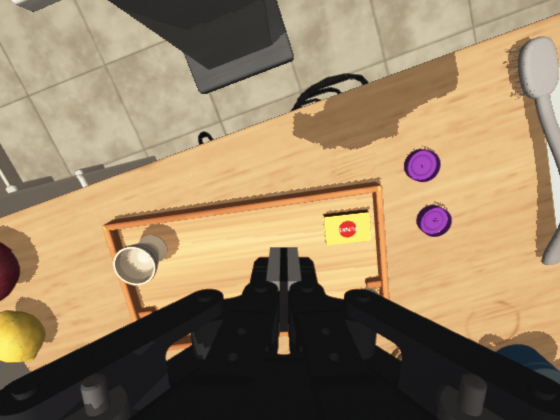

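View pics/t10.png

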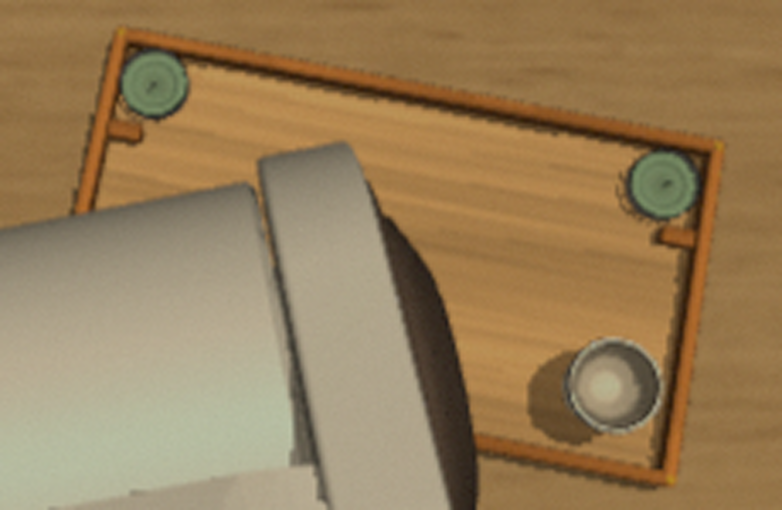

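Run:
```python
from plant import *
from h import *
np.set_printoptions(precision=4,suppress=True)
t=camera("top");o=np.array([210,170])-.35
d=ray(t,np.array((154.5,85))/3.4+o,.023);p=ray(t,np.array((662,184))/3.4+o,.023);fe=ray(t,(255.8,195.6),.008)
print("top",tr(d),tr(p),tr(fe),"home err",tr(d)-tr(fe))
t=camera("scene");d=ray(t,np.array((133,321))/5+[225,180],.021);fe=ray(t,(252.4,246.75),.008)
print("scene",tr(d),tr(fe),tr(d)-tr(fe))
```

```text
top [0.0658 0.1404] [ 0.0638 -0.1375] [0.0672 0.1405] home err [-0.0014 -0.0002]
scene [0.0657 0.1411] [0.0676 0.1372] [-0.0019  0.0039]
```

```bash
python3 -c "
from plant import *
print(close_job(), state()['clock'])"
```

```text
the job is handed in; nothing more can be done
the job is handed in; nothing more can be done
```

The tea light is in the left pocket with the felt spot, pushed home against the rail and end wall, and I've handed the job in. With the closed fingertips I pushed it straight back to the rail, where the force rose to about 3.5 N. I then slid it left along the rail with the finger turned about 0.15 rad to hold it there. It stopped against the end wall at about 6 N, and I backed off at about 15 s of the 51 s allowed.

**Position checks:** the top view put it about 1.4 mm from the felt centre. The scene view disagreed, putting it 3.9 mm farther towards the end wall and 1.9 mm off in x. I put that down to poor sight of the felt from that side, since the light can't go past the wall and the wall contact was felt.

**Other objects:** the parked light and egg cup sit at the same pixels as at the start in the top view. The matchbox looks unmoved in the scene view; I judged the cup and matchbox by eye, not by measurement.

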